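# Load the sample paddle into the sloped holder

### The job

Take the paddle with the orange handle out of the white draining rack and slide it, edge first, into the leaning slot of the sample holder, holding on to it until it is fully home on the slot's floor, then let go of it. Then slide the red jaw along until it presses the blade's edge against the fixed stop at the other end of the slot, without forcing it. Leave the two grey-handled paddles and everything else on the bench alone.

Things in the scene. Friction and masses are not known exactly. Their poses are not given: they have to be found in the camera images.
- paddle: Paddle to load: flat aluminium blade 60 mm wide (y), 5 mm thick (x), 90 mm long, with an ORANGE handle 26 mm wide (y), 14 mm thick (x) from z = 85 to 160 mm. About 0.12 kg. Origin: middle of the blade's free bottom edge; z along the paddle to the handle; same when turned half round about z. Starts upright in one of the rack's slots, handle up.
- spare_a: A paddle of the same shape and size with a GREY handle, upright in another slot of the rack; origin and axes as for the orange one. It is a bystander: leave it where it is.
- spare_b: A second grey-handled paddle, same shape, in the remaining rack slot. It is a bystander: leave it where it is.
- rack: White draining rack, fixed: block 75 mm (x) by 260 mm (y) by 50 mm high, origin under its centre. Three upright slots in a row at y = -80, 0 and +80 mm, each 8.5 mm (x) by 64 mm (y), open at the top, 40 mm deep (floor 10 mm above the bench).
- holder: Sample holder's grey base plate, fixed: 150 mm (x) by 215 mm (y, -142.5 to +72.5 mm), 14 mm thick, origin on its underside, beneath the slot's floor centre; z up. It carries the leaning slot and the red sliding jaw.
- slot (a point): Leaning slot of the holder: gap of 8.5 mm between a blue wall (-x) and a clear wall (+x), flared lips up to z = 71 mm. Origin: middle of the gap on its floor, 30 mm above the bench; z up along the depth, leaning 32 deg from vertical to holder -x; x across the gap, y along it. Steel stop's face at y = +32 mm; jaw shoe's face at y = -58 mm + jaw travel. Paddle home: origin at (0, 2, 0) mm.
- jaw_grip (a point): Centre of the top of the black square post (16 by 16 mm, 50 mm tall) on the jaw's red carriage (60 mm in x, 36 mm in y); top 112 mm above the bench. Push or pinch it to slide the jaw. With the jaw shut on the blade it is at x = +25, y = -80 mm in the holder's frame.
- jaw: Sliding red jaw: carriage with a black post, and a shoe 6.5 mm thick that runs in the slot and meets the blade's -y edge. Slides along holder y only; its travel is its origin's y in the holder's frame: 0 fully open, at most 45 mm; starts at 0 to 12 mm, resists with about 2 N, stays where left. Shut on the 60 mm blade against the stop it is at about 30 mm.
- beaker_a: Glass beaker, 72 mm across, 95 mm tall, origin under its centre. It is a bystander: leave it where it is.
- beaker_b: Glass beaker, 60 mm across, 75 mm tall, origin under its centre. It is a bystander: leave it where it is.
- reagent: Amber bottle with a blue cap, 64 mm across, 140 mm tall, origin under its centre. It is a bystander: leave it where it is.
- tip_box: Blue closed plastic box 85 by 120 by 55 mm, origin under its centre. It is a bystander: leave it where it is.
- screwdriver: Yellow-handled screwdriver lying flat. It is a bystander: leave it where it is.
- magnet_stirrer_puck: White round puck 60 mm across, 32 mm tall, origin under its centre. It is a bystander: leave it where it is.
Things that resemble listed ones, but are neither listed nor needed, are in the scene too. What is shaped like the paddle but green is not meant.

How it is judged:
By the outcome, as a careful person would: the job done as asked, in the order asked, and still so for the second after the job is handed in, with the robot touching nothing.
It also fails if it takes over 58 s, if anything falls off the work surface, if the arm or the gripper's body presses on something with over 40 N, if the wrist force passes 120 N, or if a joint passes its speed limit or range.

### The arm

A 6-joint arm with a two-finger parallel gripper is mounted at the origin on the work surface. World frame = base frame: x ahead of the robot, y to its left, z up, the work surface at z = 0. Lengths are in m, angles in rad, forces in N, time in s.
With the tool pointing down it reaches from about 0.375 to 0.975 m from the base axis. Payload 3.8 kg.
Tool frame: the origin (TCP) lies where the fingers leave the gripper's body, on its centre line; the fingertips stand 73 mm ahead of it and the grasp point (between the pads) lies 54 mm ahead of it; z points along the fingers, y is the line along which they close (so a half turn about z gives the same grasp; the last joint's range is limited). The gripper opens to 85 mm and grips with 20 to 120 N. Pads are 22 mm wide; open, the fingers measure 114 mm over their backs; the gripper's body (76 mm by 85 mm) begins 54 mm behind the grasp point. The pads swing forward as they close: fully open they stand 13 mm farther back than shut.
Start: joints at [1.195, 0.264, 1.604, -0, 1.274, -0.037], TCP at [0.224, 0.637, 0.304] pointing down, gripper open.
Joint ranges: [-2.63, 2.63], [-0.94, 2.18], [0.31, 2.57], [-1.31, 4.45], [0, 2.66], [-2.55, 2.55]. Speed limits (rad/s): [2.57, 2.57, 3.14, 3.14, 3.14, 3.14].

### API

Orientations are given as a rotation vector (axis times angle).
In Python, from workcell import read_state, viewer, bot gives the robot as it stands.
- The arm moves only by the tool jog_arm, never from a script. Its argument "increments" is a list that holds one entry, the list of rows, each a list of 7 numbers: the shift along the tool's x, y, z in units of 30 mm (1.0 is 30 mm), then the turn, a rotation vector about the tool's x, y, z in units of 6 degrees (1.0 is 6 degrees), then the opening, from -1 (shut) to 1 (fully open). A call has exactly 5 rows; each row shifts and turns the commanded pose from where the row before left it, along the tool's axes as they then stand; what a row does not reach is not made up. A row lasts 1/12 s, in which the tool goes at most 41.7 mm and 7.16 degrees, less where a joint would pass 70% of its speed; a pose out of reach is approached as far as the arm can. A call is refused whole if a number of a shift passes 1 or a number of a turn 1, either way. A call with a gripper value outside its range is refused whole. The fingers move at their own pace and stop on an object; "force" is the grip in N (left out, the last holds). Time passes only in rows, so rows that do not move let the fingers close, or fill a call up. It gives the time, the measured TCP pose, the force, the opening and the grip force at its end, in the units of the state.
- read_state(): the state, without advancing time (a new reading comes with each control period).
- viewer.read_camera(name): name is "side" or "top"; returns (picture, depth): 384x512x3 uint8, blue, green, red; 384x512 float32, m along the optical axis (not along the pixel's ray), 0 where there is no reading.
- viewer.camera_params(name): a dict with "fx", "fy", "cx", "cy" (pixels), "R" (3x3) and "t" (3): a world point X has camera coordinates R X + t. Camera axes: x right, y down, z forward; pixel columns grow to the right and rows downward; lengths in m; the calibration is good to about 2 mm. A picture is of the moment at which its call begins. camera_params takes no time and is no camera call.
- bot.finish_job(): hands the job in; it is judged then, once.
The state is a dict: "time": time; "q": joint angles; "joint_vel": joint speeds; "joint_torque": joint torques, N m; "tool_pos": TCP position; "tcp_rot": TCP orientation; "wrist_force": force on the tool from outside, world axes, zero at the start; "torque": the same for the moment, N m; "width": opening from 0.0 (shut) to 1.0 (fully open); "grip_force": force on a finger pad.
Only numpy, scipy, OpenCV 4.12 (cv2) and the standard library are available. Lean on these libraries where they do the work, as an engineer would, in place of code of your own. Each camera call takes 0.05 s, during which the arm holds its last target. There are 200 camera calls.

## Working session

There is one attempt and no reset: what is moved stays moved. The work goes in short steps, Python scripts to look and compute and a tool call to move; the robot and the scene stay as the last step left them, time stands still between calls to the robot, and variables do not carry over. Pictures are saved under pics/ and viewed, at most 12 in all, crops included, and the job is handed in when it is done.

Besides the shell and the picture viewer there is one more tool, called after ">>>" by a JSON object that holds its "fn" and its "kwargs". jog_arm: Moves the arm, as the interface text tells. Its arguments: {"type":"object","properties":{"increments":{"type":"array","items":{"type":"array","items":{"type":"array","items":{"type":"number"}}}},"force":{"type":"number"}},"required":["increments"]}

```bash
ls; mkdir -p pics
cat > h.py <<'E'
import numpy as np, cv2
from scipy.spatial.transform import Rotation as Rn
from workcell import read_state, viewer, bot
def grab(n):
    im,d=viewer.read_camera(n); return im,d,viewer.camera_params(n)
def pts(d,p,m):
    v,u=np.nonzero(m&(d>0)); z=d[v,u]
    c=np.stack([(u-p['cx'])/p['fx']*z,(v-p['cy'])/p['fy']*z,z],1)
    return (c-np.array(p['t']))@np.array(p['R'])
def proj(X,p):
    c=np.array(p['R'])@np.array(X)+np.array(p['t']); return c[0]/c[2]*p['fx']+p['cx'],c[1]/c[2]*p['fy']+p['cy']
E
python3 - <<'E'
from h import *
for n in('top','side'):
    im,d,p=grab(n); cv2.imwrite(f'pics/{n}0.png',im); np.savez(f'{n}0.npz',im=im,d=d)
    print(n,{k:np.round(v,3).tolist() for k,v in p.items()})
print(read_state())
E
```

```text
pics
top {'fx': 394.301, 'fy': 394.301, 'cx': 253.539, 'cy': 194.371, 'R': [[0.003, -1.0, 0.002], [-0.993, -0.003, -0.12], [0.12, -0.002, -0.993]], 't': [-0.028, 0.567, 1.173]}
side {'fx': 433.087, 'fy': 433.087, 'cx': 251.699, 'cy': 195.27, 'R': [[0.676, -0.737, 0.002], [-0.376, -0.347, -0.859], [0.634, 0.58, -0.511]], 't': [-0.376, 0.266, 1.36]}
{'time': 0.1, 'q': array([ 1.19515472e+00,  2.64688888e-01,  1.60525038e+00, -5.72626881e-06,
        1.27370730e+00, -3.68996416e-02]), 'joint_vel': array([-0.00016462, -0.00151049, -0.00154305,  0.00097938,  0.00206319,
        0.00013093]), 'joint_torque': array([ 9.72065573e-05, -5.16700530e+01, -3.68592453e+01, -2.36440593e-05,
        6.11861207e-03,  3.55131237e-05]), 'tool_pos': array([0.22411532, 0.63615758, 0.30267193]), 'tcp_rot': array([-0.52948141, -3.09622909,  0.00315923]), 'wrist_force': array([-0.42312776,  0.05998876,  0.10030854]), 'torque': array([-0.01623872,  0.02014313, -0.03833677]), 'grip_force': 0.0, 'width': 1.0044448679520104}
```

View pics/top0.png

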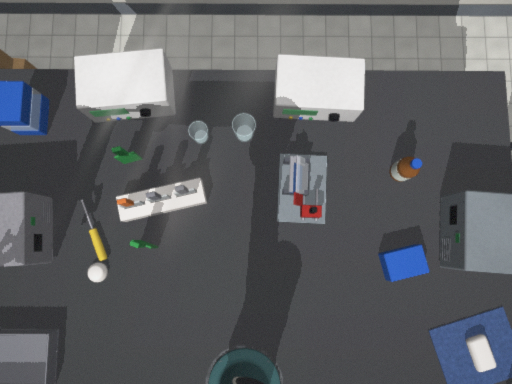

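View pics/side0.png

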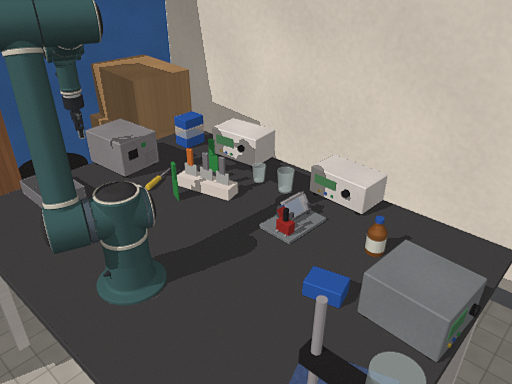

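The top view shows the rack at about px (118–205, 180–220), with the orange handle at (125,202) and green decoys at (126,155) and (143,244). The holder is at (280–326, 155–222), with its jaw end at the bottom, so holder +y points roughly along world +x. The red jaw and black post are at (312,210). The side view shows the same layout, with the slot leaning to world +y.

Run:
```python
from h import *
D={n:np.load(n+'0.npz') for n in('top','side')}; P={n:viewer.camera_params(n) for n in D}
for n in D:
    im,d,p=D[n]['im'],D[n]['d'],P[n]; hsv=cv2.cvtColor(im,cv2.COLOR_BGR2HSV).astype(int); H,S,V=[hsv[...,i] for i in range(3)]
    X=np.full(im.shape,np.nan); v,u=np.nonzero(d>0); X[v,u]=pts(d,p,np.ones(d.shape,bool))
    reg=lambda lo,hi:np.all((X>lo)&(X<hi),axis=2)
    R1=reg((.3,.1,.0),(.75,.6,.3)); 
    def rect(m,tag):
        q=X[m]; 
        if len(q)<5: print(tag,len(q));return
        c,s,a=cv2.minAreaRect((q[:,:2]*1000).astype(np.float32)); print(n,tag,len(q),'rect c',np.round(c,1),'size',np.round(s,1),'ang',round(a,2),'z',np.round(np.percentile(q[:,2],[1,50,99])*1000,1))
    rect((V>170)&(S<40)&R1&(abs(X[...,2]-.05)<.006),'racktop')
    o=(H>5)&(H<18)&(S>150)&(V>120)&R1
    rect(o,'orange'); rect(o&(X[...,2]>.163),'orange top')
    R2=reg((.3,-.4,.005),(.75,.05,.2))
    rect(R2&(abs(X[...,2]-.014)<.005),'plate')
    r=((H<6)|(H>174))&(S>150)&(V>80)&R2
    rect(r,'red'); 
    rect((V<60)&R2&(X[...,2]>.105)&(X[...,2]<.12),'post top')
    b=(H>100)&(H<130)&(S>80)&R2
    rect(b,'blue wall')
    y0,y1,x0,x1=(140,240,265,345) if n=='top' else (180,250,245,335)
    k=7
    cv2.imwrite(f'pics/{n}_hold.png',cv2.resize(im[y0:y1,x0:x1],None,fx=k if n=='side' else 6,fy=k if n=='side' else 6,interpolation=cv2.INTER_CUBIC))
im=D['top']['im'];cv2.imwrite('pics/top_rack.png',cv2.resize(im[135:260,70:220],None,fx=4.5,fy=4.5,interpolation=cv2.INTER_CUBIC))
```

```text
top racktop 1526 rect c [608.4 252.8] size [188.2 291. ] ang 13.1 z [44.7 49.6 54.6]
top orange 61 rect c [530.8 331.2] size [11.7 24.1] ang 12.06 z [116.2 168.1 174.6]
top orange top 41 rect c [531.4 331.1] size [11.  24.2] ang 1.97 z [166.6 169.  175.5]
top plate 1920 rect c [ 613.1 -111.8] size [282.9 254.8] ang 87.33 z [ 9.3 13.5 18.6]
top red 266 rect c [ 532.1 -185. ] size [80.3 66.3] ang 88.68 z [43.6 61.2 80.4]
top post top 26 rect c [ 515.1 -195.9] size [11.5 14.9] ang 86.28 z [106.3 111.1 115.1]
top blue wall 64 rect c [ 615.6 -146.6] size [ 7.9 86.5] ang 89.64 z [62.7 71.8 79.3]
side racktop 277 rect c [536.3 250.7] size [ 74.3 262. ] ang 18.34 z [44.1 47.4 54.1]
side orange 93 rect c [525.2 330.3] size [20.6 29.2] ang 20.55 z [ 97.5 134.4 170.2]
side orange top 13 rect c [529.1 328.9] size [20.9 17.9] ang 73.85 z [163.2 166.6 170.4]
side plate 683 rect c [ 613.1 -115.1] size [282.6 262.6] ang 86.86 z [ 9.1 12.1 17.9]
side red 270 rect c [ 521.6 -183.2] size [104.8  56. ] ang 63.02 z [18.8 53.4 75.8]
side post top 15 rect c [ 513.6 -201.1] size [16.  15.2] ang 67.4 z [105.4 108.4 112.6]
side blue wall 5 rect c [ 575.3 -129.8] size [20.2  7.1] ang 71.43 z [57.1 72.1 73.6]
```

View pics/top_hold.png

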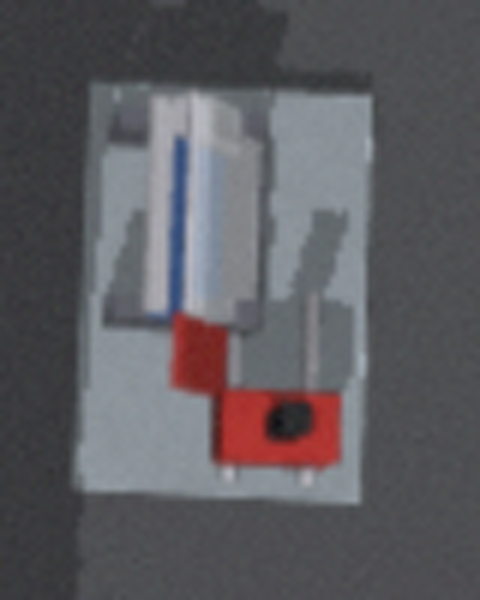

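View pics/top_rack.png

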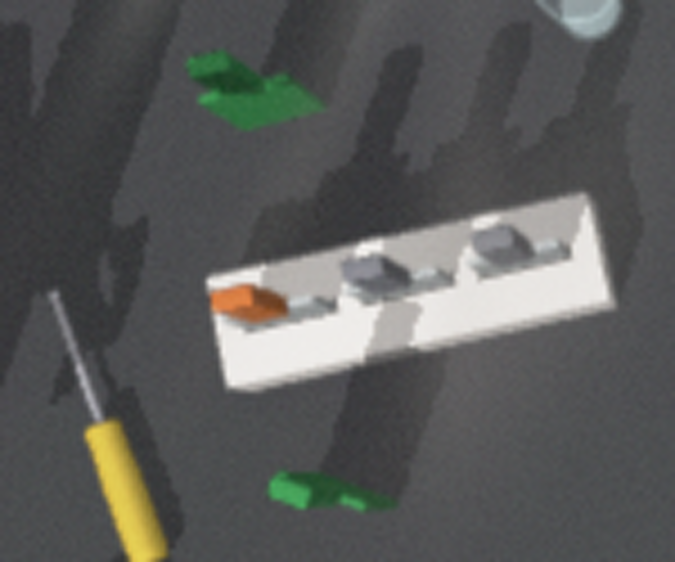

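The crops show plate corners at roughly (92,83), (372,95), (360,502) and (78,490). The red carriage sits at the near end with the black post at (290,420). In the rack crop, the orange handle fills the leftmost slot. Next I'll fit the edges.

```bash
cat >> h.py <<'E'
def cast(uv,p,z):
    R=np.array(p['R']);C=-R.T@np.array(p['t']); uv=np.atleast_2d(uv).astype(float)
    r=np.stack([(uv[:,0]-p['cx'])/p['fx'],(uv[:,1]-p['cy'])/p['fy'],np.ones(len(uv))],1)@R
    return (C+r*((z-C[2])/r[:,2])[:,None])*1000
E
python3 - <<'E'
from h import *
D={n:np.load(n+'0.npz') for n in('top','side')}; P={n:viewer.camera_params(n) for n in D}
im=D['top']['im'];p=P['top'];d=D['top']['d']
# plate: manual corners
c=np.array([(92,83),(372,95),(360,502),(78,490)])/6+[265,140]-.4
W=cast(c,p,.014)[:,:2]; print('plate corners',W.round(1).tolist(),'sides',np.linalg.norm(W-np.roll(W,-1,0),axis=1).round(1))
# plate: mask
hsv=cv2.cvtColor(im,cv2.COLOR_BGR2HSV); g=im.max(2)
m=np.zeros(g.shape,np.uint8); sub=np.s_[145:232,270:340]
m[sub]=((g[sub]>85)*255); m=cv2.morphologyEx(m,cv2.MORPH_CLOSE,np.ones((5,5)))
cs,_=cv2.findContours(m,cv2.RETR_EXTERNAL,cv2.CHAIN_APPROX_NONE); k=max(cs,key=cv2.contourArea)[:,0]
w=cast(k,p,.014)[:,:2].astype(np.float32); print('plate rect',cv2.minAreaRect(w))
for side,(a,b) in {'left':(0,3),'right':(1,2),'top':(0,1),'bot':(3,2)}.items():
    A,B=W[a],W[b]; t=(B-A)/np.linalg.norm(B-A); nn=np.array([-t[1],t[0]]); s=(w-A)@t; e=(w-A)@nn
    q=w[(abs(e)<7)&(s>12)&(s<np.linalg.norm(B-A)-12)]; L=cv2.fitLine(q,cv2.DIST_HUBER,0,.01,.01).ravel(); print(side,len(q),L.round(3), 'ang',np.degrees(np.arctan2(L[1],L[0])).round(2))
# rack
c=np.array([(207,277),(585,195),(612,305),(228,388)])/4.5+[70,135]-.4
W=cast(c[:2],p,.05)[:,:2]; print('rack far top edge',W.round(1).tolist(),np.linalg.norm(W[0]-W[1]))
W2=cast(c[2:],p,.05)[:,:2];W0=cast(c[2:],p,0.0)[:,:2]; print('near @50',W2.round(1).tolist(),'@0',W0.round(1).tolist())
H=hsv.astype(int)
X=pts(d,p,np.ones(d.shape,bool)) if (d>0).all() else None
def top(mask,zt,n,tag):
    q=cast(np.argwhere(mask)[:,::-1],P[n],zt)[:,:2]; print(n,tag,len(q),q.mean(0).round(1),cv2.minAreaRect(q.astype(np.float32)))
for n in D:
    i=D[n]['im'];dd=D[n]['d'];h=cv2.cvtColor(i,cv2.COLOR_BGR2HSV).astype(int)
    XX=np.zeros(i.shape);v,u=np.nonzero(dd>0);XX[v,u]=pts(dd,P[n],np.ones(dd.shape,bool))
    o=(h[...,0]>3)&(h[...,0]<20)&(h[...,1]>130)&(h[...,2]>90)&(abs(XX[...,0]-.53)<.05)&(abs(XX[...,1]-.33)<.05)
    ys,xs=np.nonzero(o); print(n,'orange px',xs.min(),xs.max(),ys.min(),ys.max())
    # bright top face vs shaded side
    vv=h[...,2][o]; print('V pct',np.percentile(vv,[5,25,50,75,95]))
    bl=i[...,:3].max(2)<70
    pm=bl&(abs(XX[...,0]-.514)<.02)&(abs(XX[...,1]+.198)<.02)&(XX[...,2]>.09); top(pm,.112,n,'post')
i=D['side']['im'];cv2.imwrite('pics/side_rack.png',cv2.resize(i[135:215,160:250],None,fx=7,fy=7,interpolation=cv2.INTER_CUBIC))
E
```

```text
plate corners [[699.6, -109.1], [693.7, -256.2], [480.3, -245.9], [486.0, -100.9]] sides [147.1 213.7 145.1 213.8]
plate rect ((582.140869140625, -188.84222412109375), (176.42471313476562, 230.51397705078125), 88.7897720336914)
left 60 [ 9.99000e-01 -5.00000e-02  6.18274e+02 -1.05815e+02] ang -2.86
right 57 [ 9.99000e-01 -5.00000e-02  5.90062e+02 -2.53009e+02] ang -2.84
top 39 [ 3.40000e-02  9.99000e-01  6.96107e+02 -1.80542e+02] ang 88.07
bot 41 [ 4.60000e-02  9.99000e-01  4.80286e+02 -1.72854e+02] ang 87.35
rack far top edge [[558.2, 389.7], [614.7, 137.6]] 258.4313749516955
near @50 [[540.2, 118.0], [483.9, 372.4]] @0 [[545.2, 124.0], [486.5, 389.2]]
top orange px 117 132 199 205
V pct [111.  135.  164.  215.  220.9]
top post 33 [ 514.5 -196. ] ((514.6444091796875, -195.69093322753906), (14.284409523010254, 17.307920455932617), 0.18786591291427612)
side orange px 186 192 148 165
V pct [114.1 143.5 180.  182.  205.1]
side post 38 [ 499.4 -211. ] ((498.06805419921875, -212.04689025878906), (45.02262496948242, 17.390892028808594), 38.976112365722656)
```

View pics/side_hold.png

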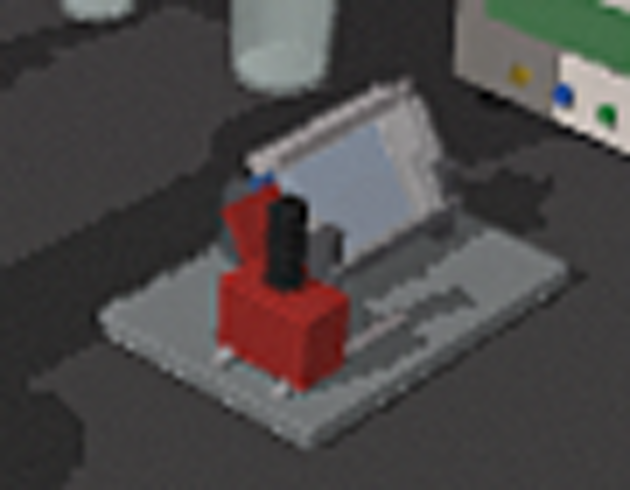

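View pics/side_rack.png

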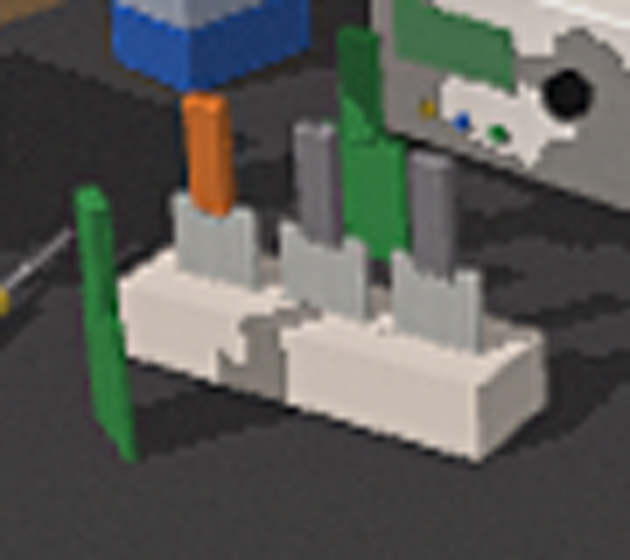

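The fits are consistent:

| Item | Measured pose (mm) | Check |
|---|---|---|
| Holder origin | about (623, −180.3), +y axis at −2.8° | Edges fit 148 × 216, close to the given plate size |
| Rack centre | (549, 254) at 12.55° | Predicts the end slot at (532, 332.5) |
| Orange handle top | (531.4, 331.1), z 169 | Agrees with that slot |
| Jaw post | holder (~23.5, −107) | Travel about 3 mm |

The crops confirm the jaw and shoe at the near end of the slot, and the orange handle in the rack's left end slot. Next is the planner and the approach.

```bash
cat >> h.py <<'E'
from scipy.spatial.transform import Slerp
hy=np.array([np.cos(np.radians(-2.8)),np.sin(np.radians(-2.8)),0]); hx=np.array([hy[1],-hy[0],0]); HO=np.array([.6230,-.1803,0])
L=np.radians(32); sx=np.cos(L)*hx+np.array([0,0,np.sin(L)]); sz=-np.sin(L)*hx+np.array([0,0,np.cos(L)]); SO=HO+[0,0,.03]
def Rcols(y,z): return Rn.from_matrix(np.stack([np.cross(y,z),y,z],1))
a=np.radians(12.55); Rgrasp=Rcols(np.array([np.cos(a),np.sin(a),0]),np.array([0,0,-1.]))
Rslot=Rcols(sx,-sz)
def plan(p1,R1,n,g,p0=None,R0=None):
    s=read_state(); p=np.array(s['tool_pos'] if p0 is None else p0); R=Rn.from_rotvec(s['tcp_rot']) if R0 is None else R0
    sl=Slerp([0,1],Rn.concatenate([R,R1])); P0=p.copy(); rows=[]
    for k in range(1,n+1):
        pt=P0+(np.array(p1)-P0)*k/n; 
        dx=np.round(R.inv().apply(pt-p)/.03,2); w=np.round((R.inv()*sl(k/n)).as_rotvec(degrees=True)/6,2)
        rows.append([*dx.tolist(),*w.tolist(),g]); p=p+R.apply(dx*.03); R=R*Rn.from_rotvec(w*6,degrees=True)
    for i in range(0,n,5): print(str(rows[i:i+5]).replace(' ',''))
    A=np.abs(np.array(rows)[:,:6]).max(0); print('max',A,'end',p.round(4),'err deg',((R.inv()*R1).magnitude()*57.3).round(2))
    return p,R
E
python3 - <<'E'
from h import *
p,R=plan([.5315,.332,.295],Rgrasp,15,1)
p,R=plan([.5315,.332,.187],Rgrasp,5,1,p,R)
E
```

```text
[[-0.87,-0.41,0.02,-0.0,0.0,0.64,1],[-0.89,-0.35,0.02,-0.0,0.0,0.65,1],[-0.92,-0.29,0.01,-0.0,0.0,0.64,1],[-0.93,-0.23,0.02,-0.0,0.0,0.65,1],[-0.95,-0.16,0.02,-0.01,0.0,0.64,1]]
[[-0.96,-0.1,0.02,0.0,0.0,0.65,1],[-0.96,-0.04,0.01,0.0,0.0,0.64,1],[-0.96,0.03,0.02,0.0,0.01,0.65,1],[-0.95,0.1,0.02,0.0,-0.0,0.64,1],[-0.95,0.16,0.02,-0.0,-0.0,0.65,1]]
[[-0.94,0.22,0.01,-0.0,-0.0,0.64,1],[-0.91,0.28,0.02,-0.0,-0.0,0.65,1],[-0.9,0.35,0.02,-0.01,-0.0,0.64,1],[-0.87,0.41,0.01,0.0,-0.0,0.65,1],[-0.84,0.46,0.02,0.0,-0.0,0.64,1]]Traceback (most recent call last):
  File "<stdin>", line 2, in <module>
  File "h.py", line 30, in plan
    A=np.abs(np.array(rows)[:,:6]).max(0); print('max',A,'end',p.round(4),'err deg',((R.inv()*R1).magnitude()*57.3).round(2))
                                                                                    ^^^^^^^^^^^^^^^^^^^^^^^^^^^^^^^^^^^^^
AttributeError: 'float' object has no attribute 'round'
```

>>> {"fn": "jog_arm", "kwargs": {"increments": [[[-0.87,-0.41,0.02,0,0,0.64,1],[-0.89,-0.35,0.02,0,0,0.65,1],[-0.92,-0.29,0.01,0,0,0.64,1],[-0.93,-0.23,0.02,0,0,0.65,1],[-0.95,-0.16,0.02,0,0,0.64,1]]]}}

```text
time: 0.52
tool_pos: [0.3273, 0.5341, 0.3005]
tcp_rot: [-1.046, -2.962, 0.002]
wrist_force: [-0.2, 0.7, 1.3]
width: 1.004
grip_force: 0.0
```

>>> {"fn": "jog_arm", "kwargs": {"increments": [[[-0.96,-0.1,0.02,0,0,0.65,1],[-0.96,-0.04,0.01,0,0,0.64,1],[-0.96,0.03,0.02,0,0,0.65,1],[-0.95,0.1,0.02,0,0,0.64,1],[-0.95,0.16,0.02,0,0,0.65,1]]]}}

```text
time: 0.93
tool_pos: [0.4299, 0.4326, 0.2979]
tcp_rot: [-1.53, -2.743, 0.001]
wrist_force: [0.7, -0.1, -0.5]
width: 1.002
grip_force: 0.0
```

>>> {"fn": "jog_arm", "kwargs": {"increments": [[[-0.94,0.22,0.01,0,0,0.64,1],[-0.91,0.28,0.02,0,0,0.65,1],[-0.9,0.35,0.02,0,0,0.64,1],[-0.87,0.41,0.01,0,0,0.65,1],[-0.84,0.46,0.02,0,0,0.64,1]]]}}

```text
time: 1.35
tool_pos: [0.5323, 0.3312, 0.2955]
tcp_rot: [-1.969, -2.448, 0.001]
wrist_force: [0.7, 0.6, -0.2]
width: 1.006
grip_force: 0.0
```

>>> {"fn": "jog_arm", "kwargs": {"increments": [[[0,0,0.72,0,0,0,1],[0,0,0.72,0,0,0,1],[0,0,0.72,0,0,0,1],[0,0,0.72,0,0,0,1],[0,0,0.72,0,0,0,1]]]}}

```text
time: 1.77
tool_pos: [0.5314, 0.3321, 0.1866]
tcp_rot: [-1.965, -2.451, 0.001]
wrist_force: [-0.2, -0.1, -0.1]
width: 0.998
grip_force: 0.0
```

>>> {"fn": "jog_arm", "kwargs": {"increments": [[[0,0,0,0,0,0,-1],[0,0,0,0,0,0,-1],[0,0,0,0,0,0,-1],[0,0,0,0,0,0,-1],[0,0,0,0,0,0,-1]]], "force": 50}}

```text
time: 2.18
tool_pos: [0.5327, 0.3332, 0.1902]
tcp_rot: [1.964, 2.45, 0.005]
wrist_force: [-0.2, 0.3, -0.2]
width: 0.302
grip_force: 0.0
```

>>> {"fn": "jog_arm", "kwargs": {"increments": [[[0,0,0,0,0,0,-1],[0,0,0,0,0,0,-1],[0,0,0,0,0,0,-1],[0,0,0,0,0,0,-1],[0,0,0,0,0,0,-1]]]}}

```text
time: 2.6
tool_pos: [0.5325, 0.3331, 0.1899]
tcp_rot: [1.964, 2.451, 0.004]
wrist_force: [-0.1, -0.1, 6.9]
width: 0.155
grip_force: 49.5
```

>>> {"fn": "jog_arm", "kwargs": {"increments": [[[0,0,-0.3,0,0,0,-1],[0,0,-0.5,0,0,0,-1],[0,0,-0.7,0,0,0,-1],[0,0,-0.7,0,0,0,-1],[0,0,-0.7,0,0,0,-1]]]}}

```text
time: 3.02
tool_pos: [0.5313, 0.3322, 0.2757]
tcp_rot: [-1.965, -2.451, 0.002]
wrist_force: [1.4, -0.6, -1.1]
width: 0.154
grip_force: 49.1
```

>>> {"fn": "jog_arm", "kwargs": {"increments": [[[0,0,-0.8,0,0,0,-1],[0,0,-0.8,0,0,0,-1],[0,0,-0.8,0,0,0,-1],[0,0,-0.8,0,0,0,-1],[0,0,-0.7,0,0,0,-1]]]}}

```text
time: 3.43
tool_pos: [0.5314, 0.3324, 0.3939]
tcp_rot: [1.965, 2.451, 0.001]
wrist_force: [-0.2, -0.5, -1.2]
width: 0.157
grip_force: 49.1
```

```bash
sed -i "s/((R.inv()\*R1).magnitude()\*57.3).round(2)/round((R.inv()*R1).magnitude()*57.3,2)/" h.py
python3 - <<'E'
from h import *
s=read_state(); print(s['q'].round(3),s['tool_pos'],s['width'],s['wrist_force'].round(1))
R=Rn.from_rotvec(s['tcp_rot']);tp=s['tool_pos']
print(R.as_matrix().round(3))
for n in('top','side'):
    im,d,p=grab(n); np.savez(f'{n}1.npz',im=im,d=d)
    # expected paddle bottom origin 177+ mm ahead of tcp
    print(n,'bottom exp',np.round(proj(tp+R.apply([0,0,.180]),p)),'tcp',np.round(proj(tp,p)))
im=np.load('side1.npz')['im'];cv2.imwrite('pics/side1.png',cv2.resize(im[60:240,120:300],None,fx=3.3,fy=3.3,interpolation=cv2.INTER_CUBIC))
# plan to above slot: origin 115 mm out along sz
f=.177; e=[.66,-.09,.30]
tgt=lambda s:SO+.002*hy+sz*(s+f)
print('pre',tgt(.11))
plan(tgt(.11)+[0,0,.0],Rslot,25,-1)
E
```

```text
[ 0.519  0.132  1.597 -0.     1.413  0.3  ] [0.53142973 0.33237526 0.39389655] 0.1567644359433664 [-0.2 -0.5 -1.2]
[[-0.218  0.976  0.   ]
 [ 0.976  0.218  0.   ]
 [ 0.     0.    -1.   ]]
top bottom exp [115. 199.] tcp [ 86. 190.]
side bottom exp [188. 139.] tcp [185.  96.]
pre [ 0.63242702 -0.02849244  0.2733898 ]
[[-0.5,0.02,0.16,-0.15,-0.2,0.68,-1],[-0.49,0.06,0.18,-0.15,-0.2,0.68,-1],[-0.49,0.09,0.19,-0.14,-0.2,0.68,-1],[-0.47,0.12,0.19,-0.15,-0.2,0.68,-1],[-0.46,0.15,0.22,-0.15,-0.19,0.68,-1]]
[[-0.44,0.17,0.22,-0.15,-0.2,0.68,-1],[-0.43,0.21,0.23,-0.14,-0.2,0.68,-1],[-0.4,0.23,0.25,-0.15,-0.2,0.69,-1],[-0.38,0.26,0.25,-0.15,-0.2,0.68,-1],[-0.36,0.28,0.27,-0.15,-0.2,0.68,-1]]
[[-0.33,0.29,0.29,-0.14,-0.2,0.68,-1],[-0.31,0.32,0.29,-0.15,-0.2,0.68,-1],[-0.27,0.33,0.3,-0.15,-0.19,0.68,-1],[-0.24,0.35,0.32,-0.15,-0.2,0.68,-1],[-0.21,0.36,0.32,-0.15,-0.2,0.68,-1]]
[[-0.18,0.36,0.34,-0.14,-0.2,0.68,-1],[-0.15,0.38,0.34,-0.15,-0.2,0.68,-1],[-0.11,0.37,0.35,-0.15,-0.2,0.68,-1],[-0.07,0.38,0.36,-0.15,-0.2,0.68,-1],[-0.05,0.37,0.37,-0.14,-0.2,0.68,-1]]
[[-0.01,0.38,0.37,-0.15,-0.19,0.69,-1],[0.03,0.36,0.38,-0.15,-0.2,0.68,-1],[0.06,0.36,0.38,-0.15,-0.2,0.68,-1],[0.09,0.34,0.39,-0.15,-0.2,0.68,-1],[0.13,0.33,0.39,-0.14,-0.2,0.68,-1]]
max [0.5  0.38 0.39 0.15 0.2  0.69] end [ 0.6325 -0.0284  0.2733] err deg 0.03
```

View pics/side1.png

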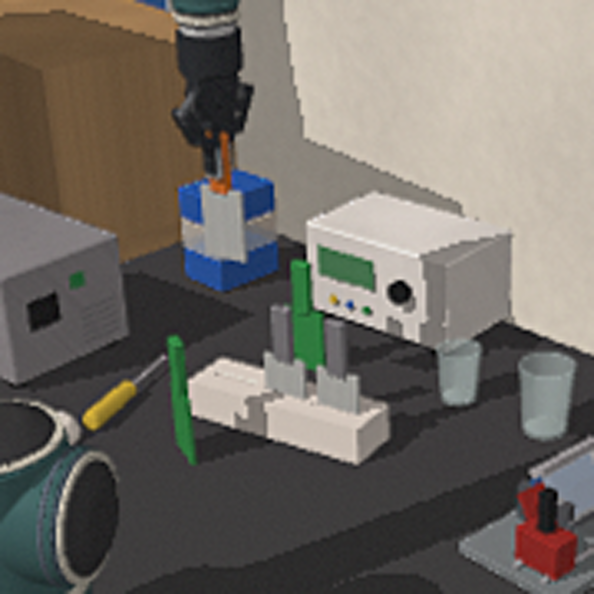

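The side crop shows the paddle held upright and clear, with its bottom at crop (225,260) where expected. Both grey spares are still in place. I'll cross at constant height so the paddle clears the spares.

Run:
```python
from h import *
f=.178
tgt=lambda s:SO+.002*hy+sz*(s+f)
v=tgt(.12);v[2]=.395
p,R=plan(v,Rslot,20,-1)
```

```text
[[-0.62,0.03,0.0,-0.18,-0.25,0.85,-1],[-0.6,0.09,0.02,-0.19,-0.25,0.85,-1],[-0.6,0.14,0.04,-0.18,-0.25,0.85,-1],[-0.58,0.19,0.06,-0.19,-0.24,0.85,-1],[-0.57,0.25,0.07,-0.18,-0.25,0.85,-1]]
[[-0.53,0.29,0.1,-0.19,-0.25,0.86,-1],[-0.51,0.33,0.11,-0.18,-0.25,0.85,-1],[-0.47,0.38,0.14,-0.19,-0.25,0.85,-1],[-0.43,0.41,0.15,-0.18,-0.25,0.85,-1],[-0.39,0.44,0.17,-0.19,-0.24,0.85,-1]]
[[-0.34,0.48,0.19,-0.18,-0.25,0.85,-1],[-0.29,0.5,0.21,-0.19,-0.25,0.85,-1],[-0.25,0.52,0.23,-0.18,-0.25,0.85,-1],[-0.19,0.53,0.24,-0.19,-0.25,0.85,-1],[-0.13,0.54,0.25,-0.18,-0.25,0.85,-1]]
[[-0.08,0.55,0.27,-0.18,-0.25,0.85,-1],[-0.02,0.55,0.28,-0.19,-0.24,0.86,-1],[0.03,0.54,0.3,-0.18,-0.25,0.85,-1],[0.09,0.53,0.3,-0.19,-0.25,0.85,-1],[0.14,0.52,0.31,-0.18,-0.25,0.85,-1]]
max [0.62 0.55 0.31 0.19 0.25 0.86] end [ 0.6328 -0.0228  0.3949] err deg 0.03
```

>>> {"fn": "jog_arm", "kwargs": {"increments": [[[-0.62,0.03,0,-0.18,-0.25,0.85,-1],[-0.6,0.09,0.02,-0.19,-0.25,0.85,-1],[-0.6,0.14,0.04,-0.18,-0.25,0.85,-1],[-0.58,0.19,0.06,-0.19,-0.24,0.85,-1],[-0.57,0.25,0.07,-0.18,-0.25,0.85,-1]]]}}

```text
time: 3.95
tool_pos: [0.556, 0.2423, 0.3896]
tcp_rot: [2.336, 1.851, -0.013]
wrist_force: [-0.7, -0.2, -1.2]
width: 0.155
grip_force: 49.2
```

>>> {"fn": "jog_arm", "kwargs": {"increments": [[[-0.53,0.29,0.1,-0.19,-0.25,0.86,-1],[-0.51,0.33,0.11,-0.18,-0.25,0.85,-1],[-0.47,0.38,0.14,-0.19,-0.25,0.85,-1],[-0.43,0.41,0.15,-0.18,-0.25,0.85,-1],[-0.39,0.44,0.17,-0.19,-0.24,0.85,-1]]]}}

```text
time: 4.37
tool_pos: [0.5808, 0.1535, 0.3892]
tcp_rot: [2.553, 1.214, -0.019]
wrist_force: [0.4, 0.6, -1.3]
width: 0.158
grip_force: 49.2
```

>>> {"fn": "jog_arm", "kwargs": {"increments": [[[-0.34,0.48,0.19,-0.18,-0.25,0.85,-1],[-0.29,0.5,0.21,-0.19,-0.25,0.85,-1],[-0.25,0.52,0.23,-0.18,-0.25,0.85,-1],[-0.19,0.53,0.24,-0.19,-0.25,0.85,-1],[-0.13,0.54,0.25,-0.18,-0.25,0.85,-1]]]}}

```text
time: 4.78
tool_pos: [0.6058, 0.0649, 0.3887]
tcp_rot: [2.63, 0.568, -0.027]
wrist_force: [0.1, -0.1, -2.0]
width: 0.157
grip_force: 49.2
```

>>> {"fn": "jog_arm", "kwargs": {"increments": [[[-0.08,0.55,0.27,-0.18,-0.25,0.85,-1],[-0.02,0.55,0.28,-0.19,-0.24,0.86,-1],[0.03,0.54,0.3,-0.18,-0.25,0.85,-1],[0.09,0.53,0.3,-0.19,-0.25,0.85,-1],[0.14,0.52,0.31,-0.18,-0.25,0.85,-1]]]}}

```text
time: 5.2
tool_pos: [0.631, -0.0242, 0.388]
tcp_rot: [2.578, -0.065, -0.031]
wrist_force: [0.4, 0.7, -0.8]
width: 0.159
grip_force: 49.3
```

Run:
```python
from h import *
s=read_state(); print(s['q'].round(3),s['tool_pos'],s['width'])
f=.178
tgt=lambda s:SO+.002*hy+sz*(s+f)
p,R=plan(tgt(.075),Rslot,10,-1)
```

```text
[ 0.151  0.2    1.606 -0.551  1.486  1.862] [ 0.63100778 -0.02416037  0.38798165] 0.15875141147459276
[[0.01,-0.19,0.44,0.0,0.01,0.0,-1],[0.01,-0.2,0.45,0.01,0.01,0.0,-1],[0.01,-0.19,0.44,0.0,0.01,0.0,-1],[0.01,-0.19,0.45,0.01,0.01,0.01,-1],[0.01,-0.19,0.44,0.0,0.01,-0.0,-1]]
[[0.0,-0.19,0.44,0.01,0.01,-0.0,-1],[0.01,-0.19,0.45,0.0,0.0,-0.0,-1],[0.01,-0.19,0.44,0.01,0.01,0.0,-1],[0.0,-0.2,0.45,0.0,0.01,0.0,-1],[0.01,-0.19,0.44,0.01,0.01,0.0,-1]]
max [0.01 0.2  0.45 0.01 0.01 0.01] end [ 0.6316 -0.0464  0.2446] err deg 0.03
```

>>> {"fn": "jog_arm", "kwargs": {"increments": [[[0.01,-0.19,0.44,0,0.01,0,-1],[0.01,-0.2,0.45,0.01,0.01,0,-1],[0.01,-0.19,0.44,0,0.01,0,-1],[0.01,-0.19,0.45,0.01,0.01,0,-1],[0.01,-0.19,0.44,0,0.01,0,-1]]]}}

```text
time: 5.62
tool_pos: [0.6313, -0.0342, 0.3159]
tcp_rot: [2.581, -0.056, -0.023]
wrist_force: [0.4, 0.1, -1.6]
width: 0.154
grip_force: 49.2
```

>>> {"fn": "jog_arm", "kwargs": {"increments": [[[0,-0.19,0.44,0.01,0.01,0,-1],[0.01,-0.19,0.45,0,0,0,-1],[0.01,-0.19,0.44,0.01,0.01,0,-1],[0,-0.2,0.45,0,0.01,0,-1],[0.01,-0.19,0.44,0.01,0.01,0,-1]]]}}

```text
time: 6.03
tool_pos: [0.6324, -0.0456, 0.2454]
tcp_rot: [2.584, -0.057, -0.015]
wrist_force: [0.1, -0.7, -2.2]
width: 0.16
grip_force: 49.2
```

Run:
```python
from h import *
S=[]
for i in range(3):
  for n in('top','side'):
    im,d,p=grab(n); s=read_state(); S.append(np.r_[s['tool_pos'],s['tcp_rot']])
    if i==2: np.savez(f'{n}2.npz',im=im,d=d)
S=np.array(S);print(S.round(4)); m=S[1:].mean(0)
f=.178; tgt=SO+.002*hy+sz*(.075+f); R=Rn.from_rotvec(m[3:])
print('err in slot frame x,y,z mm',((m[:3]-tgt)@np.stack([sx,hy,sz],1)*1000).round(1),'rot err deg',(Rslot.inv()*R).as_rotvec(degrees=True).round(2))
tp=m[:3]; B=tp+R.apply([0,0,f])
for n in('top','side'):
    p=viewer.camera_params(n); z=np.load(n+'2.npz'); im=z['im']
    y0,y1,x0,x1=(120,240,230,350) if n=='top' else (120,250,220,340)
    c=cv2.resize(im[y0:y1,x0:x1],None,fx=4.6 if n=='side' else 5,fy=4.6 if n=='side' else 5,interpolation=cv2.INTER_CUBIC); k=4.6 if n=='side' else 5
    for X in (B+.03*hy,B-.03*hy,B+.09*sz+.03*hy,B+.09*sz-.03*hy,SO+sz*.048+.03*hy,SO+sz*.048-.03*hy):
        u,v=proj(X,p); cv2.circle(c,(int((u-x0+.5)*k),int((v-y0+.5)*k)),3,(0,255,255),1)
    cv2.imwrite(f'pics/{n}2.png',c)
```

```text
[[ 0.6309 -0.046   0.2419  2.5841 -0.0558 -0.0214]
 [ 0.6308 -0.046   0.2431  2.5835 -0.0559 -0.0226]
 [ 0.6316 -0.0459  0.2449  2.5833 -0.0564 -0.0196]
 [ 0.6324 -0.0457  0.2463  2.5834 -0.0569 -0.0163]
 [ 0.6329 -0.0457  0.2474  2.5835 -0.0576 -0.0139]
 [ 0.6332 -0.0455  0.248   2.5837 -0.0578 -0.0125]]
err in slot frame x,y,z mm [0.1 0.6 1.6] rot err deg [ 0.05  0.12 -0.24]
```

View pics/top2.png

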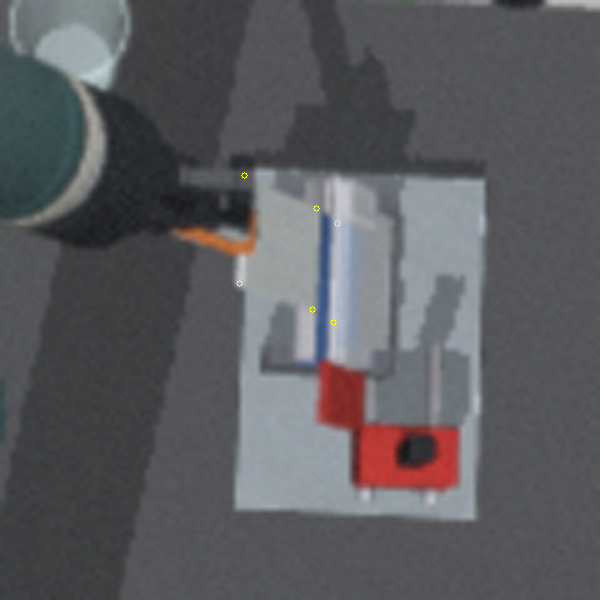

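View pics/side2.png

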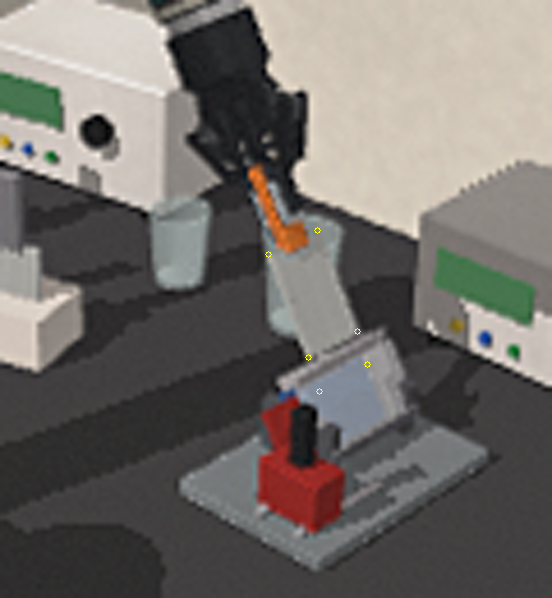

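The top crop shows the blade hovering over the slot, its free edge near x≈318 and its sides at about y 200 and 303. The side crop shows the blade's bottom corners near (308,355) and (355,330), as predicted. Next I'll check the alignment in depth, in the slot frame.

```bash
cat > chk.py <<'E'
from h import *
import sys
def run(k):
  for n in('top','side'):
    p=viewer.camera_params(n); z=np.load(f'{n}{k}.npz'); d=z['d']; im=z['im']
    X=(pts(d,p,np.ones(d.shape,bool))-SO)@np.stack([sx,hy,sz],1)*1000
    hsv=cv2.cvtColor(im,cv2.COLOR_BGR2HSV)[d>0].astype(int)
    b=(abs(X[:,0])<16)&(abs(X[:,1])<60)&(X[:,2]>70)&(X[:,2]<250)
    o=b&(hsv[:,0]>3)&(hsv[:,0]<20)&(hsv[:,1]>130)
    for lo in range(70,200,15):
        q=X[b&~o&(X[:,2]>=lo)&(X[:,2]<lo+15)]
        if len(q)>8: print(n,'s',lo,len(q),'x med',np.median(q[:,0]).round(1),'y 3/97',np.percentile(q[:,1],[3,97]).round(1),'V')
    q=X[o]
    if len(q)>5: print(n,'orange',len(q),'x',np.median(q[:,0]).round(1),'y',np.percentile(q[:,1],[3,50,97]).round(1),'z',np.percentile(q[:,2],[3,97]).round(1))
if __name__=='__main__': run(sys.argv[1])
E
python3 chk.py 2
python3 - <<'E'
from h import *
for n in('top','side'):
    p=viewer.camera_params(n); z=np.load(f'{n}0.npz'); d=z['d']; im=z['im']; g=d>0
    X=(pts(d,p,np.ones(d.shape,bool))-SO)@np.stack([sx,hy,sz],1)*1000; C=im[g].astype(int)
    w=(abs(X[:,1])<24)&(abs(X[:,0])<30)&(X[:,2]>5)&(X[:,2]<60)
    q=X[w]; print(n,len(q)); 
    for lo in range(-28,28,4):
        r=w&(X[:,0]>=lo)&(X[:,0]<lo+4)
        if r.sum(): print(lo,r.sum(),'s',np.percentile(X[r,2],[10,50,90]).round(0),'bgr',C[r].mean(0).round())
E
```

```text
top s 70 69 x med 1.5 y 3/97 [-51.4  42.9] V
top s 85 47 x med 2.1 y 3/97 [-27.7  29.9] V
top s 100 56 x med 1.8 y 3/97 [-27.5  30.5] V
top s 115 52 x med 1.8 y 3/97 [-27.4  30.6] V
top s 130 51 x med 2.0 y 3/97 [-26.8  29.4] V
top s 145 47 x med 2.3 y 3/97 [-27.3  29.8] V
top s 160 24 x med 1.7 y 3/97 [-26.   10.4] V
top orange 31 x 4.1 y [-11.4 -10.4   1.4] z [166.  226.7]
side s 70 41 x med 0.8 y 3/97 [-34.4  30.6] V
side s 85 48 x med 0.5 y 3/97 [-28.7  29.8] V
side s 100 52 x med 0.8 y 3/97 [-25.9  32.5] V
side s 115 49 x med 0.2 y 3/97 [-25.9  30.2] V
side s 130 52 x med 0.4 y 3/97 [-28.2  29.5] V
side s 145 52 x med 0.1 y 3/97 [-27.5  31. ] V
side s 160 11 x med 1.3 y 3/97 [-29.7  31.4] V
side s 175 11 x med 7.5 y 3/97 [-10.5  14.1] V
side s 190 17 x med 10.9 y 3/97 [-10.6  10.3] V
side orange 75 x 3.3 y [-14.   -7.7  12.2] z [162.6 232.1]
top 172
-12 1 s [59. 59. 59.] bgr [171. 163. 162.]
-8 40 s [46. 53. 59.] bgr [132.  97.  78.]
-4 1 s [54. 54. 54.] bgr [127.  85.  61.]
8 9 s [58. 59. 60.] bgr [183. 166. 156.]
12 115 s [11. 34. 56.] bgr [144. 136. 131.]
16 6 s [26. 40. 46.] bgr [140. 133. 129.]
side 144
0 3 s [58. 59. 59.] bgr [121. 119. 120.]
4 11 s [13. 36. 58.] bgr [142. 130. 123.]
8 38 s [13. 28. 54.] bgr [144. 131. 124.]
12 76 s [10. 31. 54.] bgr [143. 133. 127.]
16 15 s [10. 40. 55.] bgr [145. 136. 131.]
20 1 s [6. 6. 6.] bgr [136. 135. 136.]
```

Run:
```python
from h import *
for n in('top','side'):
    p=viewer.camera_params(n); z=np.load(f'{n}0.npz'); d=z['d']; im=z['im']; g=d>0
    X=(pts(d,p,np.ones(d.shape,bool))-SO)@np.stack([sx,hy,sz],1)*1000; C=im[g].astype(int)
    for s0,s1 in((48,60),(60,66),(66,78)):
        w=(abs(X[:,1])<25)&(abs(X[:,0])<30)&(X[:,2]>s0)&(X[:,2]<s1)
        print(n,s0,w.sum(),np.histogram(X[w,0],np.arange(-24,28,3))[0])
    w=(abs(X[:,0])<20)&(X[:,2]>30)&(X[:,2]<80)&(abs(X[:,1])<60); print('walls y',np.percentile(X[w,1],[2,10,90,98]).round(1),'s top',np.percentile(X[w,2],[90,98]).round(1))
S=read_state(); print(S['tool_pos'])
```

```text
top 48 68 [ 0  0  0  0  0 16 13  0  0  0  1  8 22  8  0  0  0]
top 60 56 [ 0  0  0  1  7 14  6  0  0  0  6 10  8  4  0  0  0]
top 66 66 [ 0  0  4  9 21  4  1  0  0  0 10 16  1  0  0  0  0]
walls y [-55.8 -48.7  40.7  49.7] s top [70.3 72.5]
side 48 36 [ 0  0  0  0  0  0  0  0  3  1  4  9 12  6  1  0  0]
side 60 14 [0 0 0 0 0 0 0 0 1 3 3 5 1 1 0 0 0]
side 66 21 [0 0 0 4 5 1 0 0 0 1 4 4 2 0 0 0 0]
walls y [-55.9 -51.6  38.   49.6] s top [68.  69.6]
[ 0.63321206 -0.04552615  0.24796242]
```

The mouth between the lips spans x ≈ −7 to +6, and the blade centre is at about −1, untilted, with y about +1. I'll shift y by −3 mm to clear the stop, then insert slowly while watching the force.

>>> {"fn": "jog_arm", "kwargs": {"increments": [[[-0.1,0.02,0,0,0,0,-1],[0,0,0.2,0,0,0,-1],[0,0,0.2,0,0,0,-1],[0,0,0.2,0,0,0,-1],[0,0,0.2,0,0,0,-1]]]}}

```text
time: 6.75
tool_pos: [0.6288, -0.059, 0.2263]
tcp_rot: [2.584, -0.057, -0.015]
wrist_force: [-0.8, -0.0, -0.6]
width: 0.161
grip_force: 49.2
```

>>> {"fn": "jog_arm", "kwargs": {"increments": [[[0,0,0.15,0,0,0,-1],[0,0,0.15,0,0,0,-1],[0,0,0.15,0,0,0,-1],[0,0,0.15,0,0,0,-1],[0,0,0,0,0,0,-1]]]}}

```text
time: 7.17
tool_pos: [0.628, -0.0686, 0.2104]
tcp_rot: [2.584, -0.057, -0.017]
wrist_force: [-0.6, 0.2, -1.6]
width: 0.158
grip_force: 49.2
```

>>> {"fn": "jog_arm", "kwargs": {"increments": [[[0,0,0.2,0,0,0,-1],[0,0,0.2,0,0,0,-1],[0,0,0.2,0,0,0,-1],[0,0,0.2,0,0,0,-1],[0,0,0,0,0,0,-1]]]}}

```text
time: 7.58
tool_pos: [0.6271, -0.0815, 0.1895]
tcp_rot: [2.584, -0.057, -0.018]
wrist_force: [0.1, 1.1, -0.9]
width: 0.155
grip_force: 49.2
```

>>> {"fn": "jog_arm", "kwargs": {"increments": [[[0,0,0.04,0,0,0,-1],[0,0,0.04,0,0,0,-1],[0,0,0.04,0,0,0,-1],[0,0,0,0,0,0,-1],[0,0,0,0,0,0,-1]]]}}

```text
time: 8.0
tool_pos: [0.628, -0.0827, 0.1882]
tcp_rot: [2.584, -0.057, -0.015]
wrist_force: [0.7, -0.0, -1.6]
width: 0.156
grip_force: 49.2
```

```bash
python3 - <<'E'
from h import *
f=.178;S=[]
for i in range(2):
  for n in('top','side'):
    im,d,p=grab(n); s=read_state(); S.append(np.r_[s['tool_pos'],s['wrist_force']]); np.savez(f'{n}3.npz',im=im,d=d)
S=np.array(S); B=(S[:,:3]-f*sz-SO)@np.stack([sx,hy,sz],1)*1000; print(B.round(1)); print((S[:,3:]@np.stack([sx,hy,sz],1)).round(1))
E
python3 chk.py 3 | grep -v 'top s 1[6-9]'
```

```text
[[0.9 0.3 8.1]
 [0.9 0.2 8.1]
 [0.9 0.2 8.1]
 [0.9 0.2 8.1]]
[[-0.3  0.2 -0.8]
 [-0.2 -0.2 -0.8]
 [-1.3 -0.5 -1. ]
 [-1.3  0.1 -0.9]]
top s 70 85 x med 3.3 y 3/97 [-50.   46.9] V
top s 85 24 x med 2.1 y 3/97 [-30.7   3.6] V
top s 130 9 x med 10.9 y 3/97 [-13.5  -7.2] V
top orange 16 x 5.1 y [-13.6 -12.6  -9.6] z [ 99.4 153.7]
side s 70 54 x med 0.7 y 3/97 [-31.5  30. ] V
side s 85 28 x med 1.2 y 3/97 [-31.8  27. ] V
side s 115 21 x med 9.8 y 3/97 [-13.7   4.6] V
side s 130 13 x med 9.5 y 3/97 [-15.    3.8] V
side s 145 12 x med -0.2 y 3/97 [-14.8  -3.8] V
side s 160 16 x med -2.4 y 3/97 [-16.3   7.8] V
side s 175 27 x med -5.3 y 3/97 [-20.4   6.4] V
side s 190 24 x med -4.4 y 3/97 [-20.   -8.5] V
side orange 71 x 4.5 y [-17.6 -12.2   7.8] z [ 93.4 163.3]
```

>>> {"fn": "jog_arm", "kwargs": {"increments": [[[0,0,0.05,0,0,0,-1],[0,0,0.05,0,0,0,-1],[0,0,0.05,0,0,0,-1],[0,0,0,0,0,0,-1],[0,0,0,0,0,0,-1]]]}}

```text
time: 8.62
tool_pos: [0.6276, -0.0852, 0.184]
tcp_rot: [2.584, -0.057, -0.016]
wrist_force: [1.0, 0.6, -1.3]
width: 0.156
grip_force: 49.2
```

>>> {"fn": "jog_arm", "kwargs": {"increments": [[[0,0,0.03,0,0,0,-1],[0,0,0.03,0,0,0,-1],[0,0,0,0,0,0,-1],[0,0,0,0,0,0,-1],[0,0,0,0,0,0,-1]]]}}

```text
time: 9.03
tool_pos: [0.628, -0.0856, 0.1838]
tcp_rot: [2.584, -0.058, -0.014]
wrist_force: [-1.9, 5.0, 4.4]
width: 0.157
grip_force: 50.2
```

>>> {"fn": "jog_arm", "kwargs": {"increments": [[[0,0,0.03,0,0,0,-1],[0,0,0,0,0,0,-1],[0,0,0,0,0,0,-1],[0,0,0,0,0,0,-1],[0,0,0,0,0,0,-1]]]}}

```text
time: 9.45
tool_pos: [0.6281, -0.0856, 0.1837]
tcp_rot: [2.584, -0.059, -0.013]
wrist_force: [-3.7, 8.0, 9.3]
width: 0.16
grip_force: 51.1
```

```bash
python3 - <<'E'
from h import *
f=.178;S=[]
for i in range(2):
  for n in('top','side'):
    im,d,p=grab(n); s=read_state(); S.append(np.r_[s['tool_pos'],s['wrist_force']]); np.savez(f'{n}4.npz',im=im,d=d)
S=np.array(S); A=np.stack([sx,hy,sz],1);B=(S[:,:3]-f*sz-SO)@A*1000; print(B.round(1)); print((S[:,3:]@A).round(1))
im=np.load('side4.npz')['im'];im0=np.load('top4.npz')['im']
cv2.imwrite('pics/m4.png',np.hstack([cv2.resize(im[150:250,240:330],(396,440),interpolation=cv2.INTER_CUBIC),cv2.resize(im0[145:235,260:341],(396,440),interpolation=cv2.INTER_CUBIC)]))
E
python3 chk.py 4 | grep -e orange -e 's [78]'
```

```text
[[1.1 0.5 2.6]
 [1.  0.5 2.6]
 [1.1 0.5 2.6]
 [1.  0.5 2.6]]
[[-1.8 -5.  11.5]
 [-2.1 -3.7 12.5]
 [-1.5 -3.9 12. ]
 [-0.8 -3.5 11.3]]
top s 70 66 x med 3.0 y 3/97 [-45.5  22.5] V
top s 85 19 x med 2.1 y 3/97 [-30.3  -3.8] V
top orange 20 x 5.7 y [-13.4 -12.4  -9. ] z [ 90.3 151.7]
side s 70 52 x med 1.5 y 3/97 [-34.2  28.9] V
side s 85 11 x med 0.2 y 3/97 [-29.8  28. ] V
side orange 74 x 3.7 y [-17.4 -11.2   8.5] z [ 87.4 158.4]
```

View pics/m4.png

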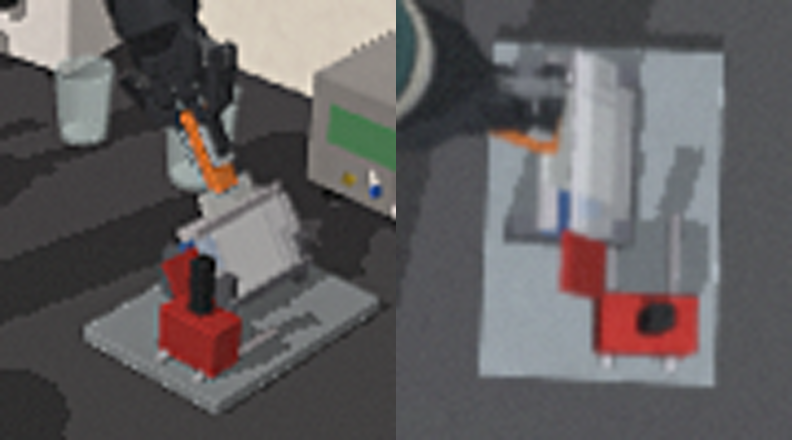

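The side panel shows the blade down in the slot with only its shoulder and the handle above the lips, and the handle runs from s≈87 to 158 mm. With a 12 N axial reaction, the paddle is on the floor. I'll relax slightly, release and retreat.

>>> {"fn": "jog_arm", "kwargs": {"increments": [[[0,0,-0.02,0,0,0,-1],[0,0,0,0,0,0,0.1],[0,0,0,0,0,0,0.1],[0,0,0,0,0,0,0.1],[0,0,0,0,0,0,0.1]]]}}

```text
time: 10.07
tool_pos: [0.6276, -0.0865, 0.1821]
tcp_rot: [2.583, -0.057, -0.016]
wrist_force: [-0.7, 0.6, 1.0]
width: 0.554
grip_force: 0.0
```

>>> {"fn": "jog_arm", "kwargs": {"increments": [[[0,0,0,0,0,0,0.1],[0,0,-0.2,0,0,0,0.1],[0,0,-0.6,0,0,0,0.1],[0,0,-0.9,0,0,0,0.1],[0,0,-0.9,0,0,0,0.1]]]}}

```text
time: 10.48
tool_pos: [0.6288, -0.0449, 0.2487]
tcp_rot: [2.583, -0.058, -0.018]
wrist_force: [0.5, 0.2, -0.2]
width: 0.547
grip_force: 0.0
```

```bash
python3 - <<'E'
from h import *
s=read_state();print(s['width'],s['wrist_force'].round(1))
for n in('top','side'):
    im,d,p=grab(n); np.savez(f'{n}5.npz',im=im,d=d)
im=np.load('side5.npz')['im']
# post measurement, intermediate target: fingers shut, behind post
# go up then to above post -y side; tool y along holder x
RV=Rcols(hx,np.array([0,0,-1.]))
t=HO+.025*hx-.150*hy+[0,0,.27]
p,R=plan(t,RV,15,-1)
E
python3 chk.py 5|grep -e orange -e 's [789]'
```

```text
0.5466454686650907 [ 0.5  0.2 -0.2]
[[-0.34,0.32,0.16,0.35,-0.01,0.0,-1],[-0.34,0.34,0.14,0.36,-0.0,0.01,-1],[-0.34,0.33,0.13,0.35,-0.01,-0.0,-1],[-0.34,0.34,0.12,0.36,-0.01,0.0,-1],[-0.34,0.35,0.11,0.35,-0.01,0.0,-1]]
[[-0.34,0.35,0.09,0.35,-0.0,0.01,-1],[-0.34,0.35,0.09,0.36,-0.01,-0.0,-1],[-0.34,0.35,0.07,0.35,-0.01,0.0,-1],[-0.34,0.36,0.05,0.36,-0.01,0.0,-1],[-0.34,0.36,0.05,0.35,-0.0,0.01,-1]]
[[-0.34,0.36,0.03,0.35,-0.01,-0.0,-1],[-0.34,0.36,0.01,0.36,-0.01,0.0,-1],[-0.34,0.36,0.01,0.35,-0.0,0.0,-1],[-0.34,0.37,-0.01,0.36,-0.01,0.01,-1],[-0.34,0.36,-0.03,0.35,-0.01,-0.0,-1]]
max [0.34 0.37 0.16 0.36 0.01 0.01] end [ 0.472  -0.198   0.2701] err deg 0.01
top s 70 78 x med -1.3 y 3/97 [-51.7  45.2] V
top s 85 35 x med -3.1 y 3/97 [-30.1  27.8] V
top orange 106 x -0.6 y [-13.2  -5.1   9.4] z [ 92.9 160.2]
side s 70 50 x med -3.2 y 3/97 [-29.4  28.8] V
side s 85 11 x med -3.1 y 3/97 [-27.   26.3] V
side orange 129 x -2.5 y [-17.3  -4.1  10.7] z [ 89.  156.8]
```

The paddle stayed home and rests on the blue wall (handle s ≈ 89–160). I'll retreat further, shut the fingers and move behind the post.

>>> {"fn": "jog_arm", "kwargs": {"increments": [[[0,0,-0.5,0,0,0,-1],[0,0,-0.5,0,0,0,-1],[0,0,-0.5,0,0,0,-1],[0,0,-0.5,0,0,0,-1],[0,0,0,0,0,0,-1]]]}}

```text
time: 11.0
tool_pos: [0.6321, -0.0124, 0.3021]
tcp_rot: [2.584, -0.057, -0.009]
wrist_force: [0.6, 0.8, 0.6]
width: 0.002
grip_force: 0.0
```

Run:
```python
from h import *
RV=Rcols(hx,np.array([0,0,-1.]))
t=HO+.024*hx-.150*hy+[0,0,.27]
p,R=plan(t,RV,15,-1)
```

```text
[[-0.34,0.32,0.28,0.35,-0.0,0.0,-1],[-0.34,0.34,0.27,0.36,-0.01,0.01,-1],[-0.33,0.34,0.26,0.35,-0.0,-0.0,-1],[-0.34,0.36,0.25,0.36,-0.01,0.0,-1],[-0.34,0.36,0.23,0.35,-0.0,0.0,-1]]
[[-0.34,0.37,0.22,0.36,-0.01,0.01,-1],[-0.33,0.38,0.21,0.35,-0.0,-0.0,-1],[-0.34,0.39,0.19,0.35,-0.0,0.0,-1],[-0.34,0.39,0.18,0.36,-0.01,0.0,-1],[-0.33,0.4,0.16,0.35,-0.0,0.01,-1]]
[[-0.34,0.41,0.15,0.36,-0.01,0.0,-1],[-0.33,0.41,0.13,0.35,-0.0,0.0,-1],[-0.34,0.41,0.12,0.36,-0.01,0.01,-1],[-0.33,0.43,0.1,0.35,-0.0,-0.0,-1],[-0.34,0.42,0.09,0.35,-0.01,0.0,-1]]
max [0.34 0.43 0.28 0.36 0.01 0.01] end [ 0.472 -0.197  0.27 ] err deg 0.04
```

>>> {"fn": "jog_arm", "kwargs": {"increments": [[[-0.34,0.32,0.28,0.35,0,0,-1],[-0.34,0.34,0.27,0.36,-0.01,0.01,-1],[-0.33,0.34,0.26,0.35,0,0,-1],[-0.34,0.36,0.25,0.36,-0.01,0,-1],[-0.34,0.36,0.23,0.35,0,0,-1]]]}}

```text
time: 11.42
tool_pos: [0.5762, -0.0757, 0.2877]
tcp_rot: [2.77, -0.063, -0.015]
wrist_force: [-0.6, -0.3, 0.9]
width: 0.002
grip_force: 0.0
```

>>> {"fn": "jog_arm", "kwargs": {"increments": [[[-0.34,0.37,0.22,0.36,-0.01,0.01,-1],[-0.33,0.38,0.21,0.35,0,0,-1],[-0.34,0.39,0.19,0.35,0,0,-1],[-0.34,0.39,0.18,0.36,-0.01,0,-1],[-0.33,0.4,0.16,0.35,0,0.01,-1]]]}}

```text
time: 11.83
tool_pos: [0.5227, -0.1371, 0.2773]
tcp_rot: [2.956, -0.072, -0.011]
wrist_force: [-0.2, -0.1, 0.2]
width: 0.001
grip_force: 0.0
```

>>> {"fn": "jog_arm", "kwargs": {"increments": [[[-0.34,0.41,0.15,0.36,-0.01,0,-1],[-0.33,0.41,0.13,0.35,0,0,-1],[-0.34,0.41,0.12,0.36,-0.01,0.01,-1],[-0.33,0.43,0.1,0.35,0,0,-1],[-0.34,0.42,0.09,0.35,-0.01,0,-1]]]}}

```text
time: 12.25
tool_pos: [0.4691, -0.1985, 0.2671]
tcp_rot: [-3.14, 0.08, 0.009]
wrist_force: [-0.6, -0.1, 0.5]
width: 0.002
grip_force: 0.0
```

Run:
```python
from h import *
RV=Rcols(hx,np.array([0,0,-1.]))
for i in range(3): viewer.read_camera('top')
s=read_state();print(s['q'].round(2),s['tool_pos'].round(4),((s['tool_pos']-HO)@np.stack([hx,hy],1)*1000).round(1))
t=HO+.024*hx-.150*hy+[0,0,.148]
p,R=plan(t,RV,5,-1)
```

```text
[-0.45 -0.02  1.99 -0.    1.18  1.18] [ 0.4692 -0.1989  0.267 ] [  26.1 -152.8]
[[0.02,-0.01,0.79,0.0,0.01,-0.01,-1],[0.03,-0.02,0.8,0.0,0.02,-0.01,-1],[0.02,-0.01,0.79,0.01,0.01,-0.01,-1],[0.02,-0.02,0.79,-0.0,0.01,-0.01,-1],[0.02,-0.01,0.8,0.0,0.01,-0.01,-1]]
max [0.03 0.02 0.8  0.01 0.02 0.01] end [ 0.4721 -0.197   0.1479] err deg 0.03
```

>>> {"fn": "jog_arm", "kwargs": {"increments": [[[0.02,-0.01,0.8,0,0,0,-1],[0.02,-0.01,0.8,0,0,0,-1],[0.02,-0.01,0.8,0,0,0,-1],[0.02,-0.02,0.8,0,0,0,-1],[0.02,-0.01,0.77,0,0,0,-1]]]}}

```text
time: 12.82
tool_pos: [0.4732, -0.1952, 0.1477]
tcp_rot: [3.139, -0.077, -0.008]
wrist_force: [0.3, -0.5, 0.4]
width: 0.0
grip_force: 0.0
```

>>> {"fn": "jog_arm", "kwargs": {"increments": [[[0.12,0,0,0,0,0,-1],[0.12,0,0,0,0,0,-1],[0.12,0,0,0,0,0,-1],[0.12,0,0,0,0,0,-1],[0.12,0,0,0,0,0,-1]]]}}

```text
time: 13.23
tool_pos: [0.4929, -0.1975, 0.1511]
tcp_rot: [3.138, -0.078, -0.002]
wrist_force: [-0.4, 0.8, -0.3]
width: -0.003
grip_force: 0.0
```

>>> {"fn": "jog_arm", "kwargs": {"increments": [[[0.06,0,0,0,0,0,-1],[0.06,0,0,0,0,0,-1],[0.06,0,0,0,0,0,-1],[0.06,0,0,0,0,0,-1],[0.06,0,0,0,0,0,-1]]]}}

```text
time: 13.65
tool_pos: [0.4995, -0.1975, 0.149]
tcp_rot: [3.14, -0.078, -0.01]
wrist_force: [-2.4, 0.0, 1.9]
width: -0.001
grip_force: 1.2
```

```bash
cat > j.py <<'E'
from h import *
im,d,p=grab('top'); im2,d2,p2=grab('side'); s=read_state(); np.savez('top6.npz',im=im,d=d); np.savez('side6.npz',im=im2,d=d2)
A=np.stack([hx,hy,[0,0,1]],1)
print('tcp_h',((s['tool_pos']-HO)@A*1000).round(1),'F_h',(s['wrist_force']@A).round(1))
def red(im,d,p):
    h=cv2.cvtColor(im,cv2.COLOR_BGR2HSV)[d>0].astype(int); X=(pts(d,p,np.ones(d.shape,bool))-HO)@A*1000
    m=((h[:,0]<6)|(h[:,0]>174))&(h[:,1]>150)&(h[:,2]>80)&(abs(X[:,0]-25)<35)&(abs(X[:,1]+90)<60)&(X[:,2]>15)&(X[:,2]<90)
    return len(X[m]),np.percentile(X[m,1],[3,50,97]).round(1)
for n in('top','side'):
    a=np.load(n+'0.npz'); b=np.load(n+'6.npz'); pp=viewer.camera_params(n); print(n,'red y_h before',red(a['im'],a['d'],pp),'now',red(b['im'],b['d'],pp))
E
python3 j.py
```

```text
tcp_h [  23.2 -122.2  149. ] F_h [-0.3 -1.2  1.5]
top red y_h before (198, array([-123. , -108.2,  -74.3])) now (25, array([-97.9, -84.4, -61.1]))
side red y_h before (224, array([-128.7, -120.6,  -93.3])) now (215, array([-126. , -119.1,  -89.8]))
```

>>> {"fn": "jog_arm", "kwargs": {"increments": [[[0.1,0,0,0,0,0,-1],[0.1,0,0,0,0,0,-1],[0.1,0,0,0,0,0,-1],[0.1,0,0,0,0,0,-1],[0.1,0,0,0,0,0,-1]]]}}

```text
time: 14.17
tool_pos: [0.5151, -0.1981, 0.1488]
tcp_rot: [3.14, -0.078, -0.008]
wrist_force: [-2.5, 1.0, 0.6]
width: -0.003
grip_force: 1.3
```

>>> {"fn": "jog_arm", "kwargs": {"increments": [[[0.03,0,0,0,0,0,-1],[0.03,0,0,0,0,0,-1],[0.03,0,0,0,0,0,-1],[0,0,0,0,0,0,-1],[0,0,0,0,0,0,-1]]]}}

```text
time: 14.58
tool_pos: [0.5178, -0.1983, 0.1489]
tcp_rot: [3.14, -0.078, -0.007]
wrist_force: [-2.0, 1.0, -0.8]
width: 0.0
grip_force: 0.5
```

```bash
python3 j.py; sed -i 's/5/5/' chk.py; python3 chk.py 6|grep -e orange -e 's [78]'
```

```text
tcp_h [  23.2 -104.2  149. ] F_h [-0.5 -0.6 -0.6]
top red y_h before (198, array([-123. , -108.2,  -74.3])) now (12, array([-78.3, -70. , -58.8]))
side red y_h before (224, array([-128.7, -120.6,  -93.3])) now (215, array([-107.7, -100.9,  -73. ]))
top s 70 80 x med -1.6 y 3/97 [-51.7  45.1] V
top s 85 35 x med -3.1 y 3/97 [-27.8  27.5] V
top orange 147 x -1.5 y [-12.9  -1.3  10.8] z [ 94.9 162.5]
```

>>> {"fn": "jog_arm", "kwargs": {"increments": [[[0.03,0,0,0,0,0,-1],[0.03,0,0,0,0,0,-1],[0,0,0,0,0,0,-1],[0,0,0,0,0,0,-1],[0,0,0,0,0,0,-1]]]}}

```text
time: 15.1
tool_pos: [0.5195, -0.1985, 0.149]
tcp_rot: [3.139, -0.078, -0.007]
wrist_force: [-2.5, 0.1, 0.8]
width: -0.001
grip_force: 0.8
```

>>> {"fn": "jog_arm", "kwargs": {"increments": [[[0.03,0,0,0,0,0,-1],[0.02,0,0,0,0,0,-1],[0,0,0,0,0,0,-1],[0,0,0,0,0,0,-1],[0,0,0,0,0,0,-1]]]}}

```text
time: 15.52
tool_pos: [0.5211, -0.1985, 0.149]
tcp_rot: [3.139, -0.078, -0.007]
wrist_force: [-2.7, -0.0, 0.3]
width: -0.0
grip_force: 0.7
```

>>> {"fn": "jog_arm", "kwargs": {"increments": [[[0.03,0,0,0,0,0,-1],[0,0,0,0,0,0,-1],[0,0,0,0,0,0,-1],[0,0,0,0,0,0,-1],[0,0,0,0,0,0,-1]]]}}

```text
time: 15.93
tool_pos: [0.5219, -0.1986, 0.149]
tcp_rot: [3.139, -0.078, -0.007]
wrist_force: [-1.6, 0.5, 0.4]
width: -0.001
grip_force: 0.7
```

>>> {"fn": "jog_arm", "kwargs": {"increments": [[[0.03,0,0,0,0,0,-1],[0,0,0,0,0,0,-1],[0,0,0,0,0,0,-1],[0,0,0,0,0,0,-1],[0,0,0,0,0,0,-1]]]}}

```text
time: 16.35
tool_pos: [0.5226, -0.1986, 0.149]
tcp_rot: [3.14, -0.078, -0.008]
wrist_force: [-2.6, 0.1, 1.1]
width: -0.002
grip_force: 1.4
```

```bash
python3 j.py; python3 chk.py 6|grep -e orange -e 's [78]'
```

```text
tcp_h [ 23.2 -99.3 149. ] F_h [-0.5 -2.9  1. ]
top red y_h before (198, array([-123. , -108.2,  -74.3])) now (10, array([-72.3, -66.3, -58.5]))
side red y_h before (224, array([-128.7, -120.6,  -93.3])) now (216, array([-102.2,  -95.9,  -68.7]))
top s 70 90 x med -1.6 y 3/97 [-49.3  44.5] V
top s 85 33 x med -2.8 y 3/97 [-27.5  27.8] V
top orange 147 x -1.4 y [-12.2  -1.4  11.5] z [ 95.1 162.4]
```

>>> {"fn": "jog_arm", "kwargs": {"increments": [[[0.03,0,0,0,0,0,-1],[0,0,0,0,0,0,-1],[0,0,0,0,0,0,-1],[0,0,0,0,0,0,-1],[0,0,0,0,0,0,-1]]]}}

```text
time: 16.87
tool_pos: [0.5237, -0.1987, 0.149]
tcp_rot: [3.139, -0.078, -0.007]
wrist_force: [-2.6, -0.5, 1.3]
width: -0.004
grip_force: 1.2
```

>>> {"fn": "jog_arm", "kwargs": {"increments": [[[0.03,0,0,0,0,0,-1],[0,0,0,0,0,0,-1],[0,0,0,0,0,0,-1],[0,0,0,0,0,0,-1],[0,0,0,0,0,0,-1]]]}}

```text
time: 17.28
tool_pos: [0.5246, -0.1987, 0.1489]
tcp_rot: [3.139, -0.078, -0.007]
wrist_force: [-1.7, 0.1, 1.2]
width: 0.0
grip_force: 1.1
```

>>> {"fn": "jog_arm", "kwargs": {"increments": [[[0.03,0,0,0,0,0,-1],[0,0,0,0,0,0,-1],[0,0,0,0,0,0,-1],[0,0,0,0,0,0,-1],[0,0,0,0,0,0,-1]]]}}

```text
time: 17.7
tool_pos: [0.5255, -0.1988, 0.1489]
tcp_rot: [3.14, -0.078, -0.007]
wrist_force: [-2.1, -0.3, -0.0]
width: -0.003
grip_force: 1.1
```

>>> {"fn": "jog_arm", "kwargs": {"increments": [[[0.03,0,0,0,0,0,-1],[0,0,0,0,0,0,-1],[0,0,0,0,0,0,-1],[0,0,0,0,0,0,-1],[0,0,0,0,0,0,-1]]]}}

```text
time: 18.12
tool_pos: [0.526, -0.1988, 0.1489]
tcp_rot: [3.14, -0.078, -0.008]
wrist_force: [-5.0, -0.0, 3.6]
width: 0.003
grip_force: 2.4
```

```bash
python3 j.py; python3 chk.py 6|grep -e orange -e 's [78]'
```

```text
tcp_h [ 23.2 -95.9 148.9] F_h [-0.6 -4.9  2.9]
top red y_h before (198, array([-123. , -108.2,  -74.3])) now (8, array([-69.6, -63.1, -59.2]))
side red y_h before (224, array([-128.7, -120.6,  -93.3])) now (211, array([-100. ,  -92.7,  -62.2]))
top s 70 82 x med -1.4 y 3/97 [-50.3  44. ] V
top s 85 36 x med -3.0 y 3/97 [-24.7  31.1] V
top orange 146 x -1.1 y [-8.6  2.9 14.8] z [ 96.9 162.4]
```

>>> {"fn": "jog_arm", "kwargs": {"increments": [[[0.02,0,0,0,0,0,-1],[0,0,0,0,0,0,-1],[0,0,0,0,0,0,-1],[0,0,0,0,0,0,-1],[0,0,0,0,0,0,-1]]]}}

```text
time: 18.63
tool_pos: [0.5262, -0.1988, 0.1489]
tcp_rot: [3.14, -0.078, -0.01]
wrist_force: [-6.4, 0.7, 4.5]
width: 0.002
grip_force: 3.6
```

>>> {"fn": "jog_arm", "kwargs": {"increments": [[[0.03,0,0,0,0,0,-1],[0,0,0,0,0,0,-1],[0,0,0,0,0,0,-1],[0,0,0,0,0,0,-1],[0,0,0,0,0,0,-1]]]}}

```text
time: 19.05
tool_pos: [0.5263, -0.1988, 0.1489]
tcp_rot: [3.14, -0.078, -0.014]
wrist_force: [-9.8, 0.3, 7.1]
width: 0.003
grip_force: 5.0
```

>>> {"fn": "jog_arm", "kwargs": {"increments": [[[-0.1,0,0,0,0,0,-1],[-0.3,0,0,0,0,0,-1],[-0.3,0,0,0,0,0,-1],[-0.3,0,0,0,0,0,-1],[0,0,0,0,0,0,-1]]]}}

```text
time: 19.47
tool_pos: [0.4959, -0.197, 0.1486]
tcp_rot: [3.14, -0.079, -0.01]
wrist_force: [0.3, 1.2, 0.4]
width: -0.004
grip_force: 0.0
```

>>> {"fn": "jog_arm", "kwargs": {"increments": [[[0,0,-0.8,0,0,0,-1],[0,0,-0.8,0,0,0,-1],[0,0,-0.8,0,0,0,-1],[0,0,-0.8,0,0,0,-1],[-0.6,0,-0.8,0,0,0,-1]]]}}

```text
time: 19.88
tool_pos: [0.4824, -0.1967, 0.2709]
tcp_rot: [3.139, -0.077, -0.002]
wrist_force: [0.5, 0.1, 0.9]
width: 0.0
grip_force: 0.0
```

>>> {"fn": "jog_arm", "kwargs": {"increments": [[[-0.6,0,0,0,0,0,-1],[-0.6,0,0,0,0,0,-1],[-0.6,0,0,0,0,0,-1],[0,0,0,0,0,0,-1],[0,0,0,0,0,0,-1]]]}}

```text
time: 20.3
tool_pos: [0.4263, -0.1937, 0.2696]
tcp_rot: [3.139, -0.08, -0.005]
wrist_force: [-0.5, -0.2, 0.2]
width: 0.001
grip_force: 0.0
```

```bash
python3 j.py; python3 chk.py 6|grep -e orange -e 's [78]'
python3 - <<'E'
from h import *
im=np.load('side6.npz')['im'];im0=np.load('top6.npz')['im']
cv2.imwrite('pics/m6.png',np.hstack([cv2.resize(im[130:250,165:330],(440,320),interpolation=cv2.INTER_CUBIC),cv2.resize(im0[145:235,265:346],(288,320),interpolation=cv2.INTER_CUBIC)]))
E
```

```text
tcp_h [  23.1 -194.9  269.7] F_h [-0.4  0.5  0.3]
top red y_h before (198, array([-123. , -108.2,  -74.3])) now (186, array([-95.2, -81.4, -61.2]))
side red y_h before (224, array([-128.7, -120.6,  -93.3])) now (224, array([-99.1, -91.9, -63.2]))
top s 70 85 x med -1.2 y 3/97 [-50.1  43.9] V
top s 85 40 x med -2.5 y 3/97 [-24.1  30.3] V
top orange 140 x -1.1 y [-8.4  3.1 14.2] z [ 95.7 161.6]
side s 70 49 x med -3.2 y 3/97 [-26.5  30.5] V
side s 85 12 x med -4.9 y 3/97 [-25.1  31.5] V
side orange 95 x -1.6 y [-11.1  -0.1  15. ] z [ 88.8 155.4]
```

View pics/m6.png

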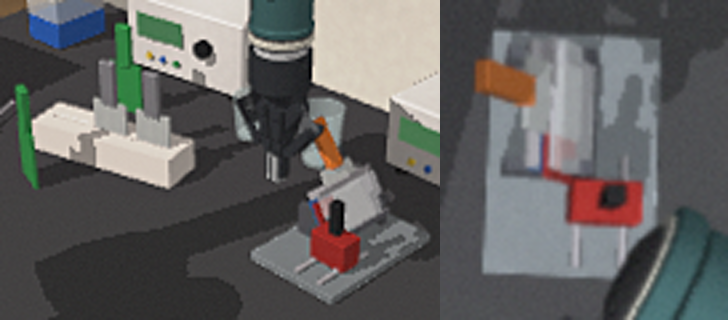

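The picture shows the paddle seated in the slot, the red shoe against its edge, and the jaw moved about 27–29 mm. The spares and decoys are untouched and the gripper is clear.

```bash
python3 -c "
from h import *
print(bot.finish_job())"
```

```text
the job is handed in; nothing more can be done
None
```

The orange paddle is on the floor of the leaning slot and released, the red jaw holds its edge against the stop with a final push of about 10 N, nothing else on the bench was handled, and the job was handed in at about 20 s.

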